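Make up two PC build kits from the clip strip and the stock mat

TASK

Make up the two build kits: put the purple drive module and the copper cooler into the blue tray, and the green drive module, the silver cooler and the black fan into the yellow tray. Pull each module out of the sprung clip strip against its catch, and leave the white module clipped in place. Every part must rest in its tray, none on top of another; the coolers and the fan must sit flat on the tray floor, base down, while the modules may stand, lean or lie.

Things in the scene. Friction and masses are not known exactly. Their poses are not given: they have to be found in the camera images.
- purple_module: Purple plug-in drive module, upright slab 9 mm thick (its x) x 60 mm long (its y) x 44 mm tall (its z), 45 g, gold contact edge at the bottom; origin at its centre. Starts in one of the clip strip's places, its bottom 6 mm and top 50 mm above the table. Each end has a notch, 8 to 21 mm above its bottom, for the strip's sprung rollers.
- green_module: Green plug-in drive module, upright slab 9 mm thick (its x) x 60 mm long (its y) x 44 mm tall (its z), 45 g, gold contact edge at the bottom; origin at its centre. Starts in one of the clip strip's places, its bottom 6 mm and top 50 mm above the table. Each end has a notch, 8 to 21 mm above its bottom, for the strip's sprung rollers.
- white_module: White plug-in drive module, upright slab 9 mm thick (its x) x 60 mm long (its y) x 44 mm tall (its z), 45 g, gold contact edge at the bottom; origin at its centre. Starts in one of the clip strip's places, its bottom 6 mm and top 50 mm above the table. Each end has a notch, 8 to 21 mm above its bottom, for the strip's sprung rollers. It stays in the strip.
- copper_cooler: Copper-coloured square heatsink with pins, 46 x 46 mm, 40 mm tall, about 250 g, solid to the grasp; origin at the centre of its underside, z up, sides along x and y. Starts on the stock mat (top 4 mm above the table).
- silver_cooler: Silver aluminium square heatsink with straight fins, 50 x 50 mm, 40 mm tall, about 150 g, solid to the grasp; origin at the centre of its underside, z up, sides along x and y. Starts on the stock mat (top 4 mm above the table).
- fan: Black square fan with a red hub, 40 x 40 mm, 28 mm tall, lying flat, about 70 g, solid to the grasp; origin at the centre of its underside, z up, sides along x and y. Starts on the stock mat (top 4 mm above the table).
- blue_tray: Blue open kit tray, fixed, outside 126 mm (its x) x 206 mm (its y) x 14 mm tall, walls and floor 4 mm thick, so inside 118 x 198 mm; origin at the centre of its underside, on the table, z up.
- yellow_tray: Yellow open kit tray, fixed, the same size: outside 126 mm (its x) x 206 mm (its y) x 14 mm tall, walls and floor 4 mm thick, inside 118 x 198 mm; origin at the centre of its underside, on the table, z up.
- clip_strip: Black clip strip, fixed, base 56 (its x) x 262 (its y) x 6 mm; origin: centre of its underside. Three places along y at -78, 0, +78 mm hold modules upright end to end, length along y, flat faces free from 13 mm above the table. Grey housings at the module ends, 24 mm wide, reach 36 mm above the table. A straight pull up of 5 to 15 N frees a module; clear of all after 35 mm.
Things that resemble listed ones, but are neither listed nor needed, are in the scene too. Leave any pink look-alike of the fan alone. What is shaped like the green_module but red is not meant.

How it is judged:
At the end, for the whole second after the job is handed in: Each part in its own tray, released, at rest. Coolers, fan: base within 4 mm of the tray floor, tilt under 0.12 rad, centre within 42 mm (tray x) and 82 mm (y) of tray centre. Modules: centre within 56 and 96 mm, at most 30 mm above the table, resting on tray. White module moved under 6 mm (x of purple_module in the frame of blue_tray between -0.056 and 0.056 m and y of purple_module in the frame of blue_tray between -0.096 and 0.096 m and z of purple_module in the frame of blue_tray between 0 and 0.03 m and contact force between purple_module and blue_tray above 0.03 N and linear speed of each of purple_module, copper_cooler, green_module, silver_cooler, fan below 0.02 m/s and x of copper_cooler in the frame of blue_tray between -0.042 and 0.042 m and y of copper_cooler in the frame of blue_tray between -0.082 and 0.082 m and z of copper_cooler in the frame of blue_tray between 0 and 0.008 m and angle between each of copper_cooler, silver_cooler, fan's own z axis and vertical below 0.12 rad and x of green_module in the frame of yellow_tray between -0.056 and 0.056 m and y of green_module in the frame of yellow_tray between -0.096 and 0.096 m and z of green_module in the frame of yellow_tray between 0 and 0.03 m and contact force between green_module and yellow_tray above 0.03 N and x of silver_cooler in the frame of yellow_tray between -0.042 and 0.042 m and y of silver_cooler in the frame of yellow_tray between -0.082 and 0.082 m and z of silver_cooler in the frame of yellow_tray between 0 and 0.008 m and x of fan in the frame of yellow_tray between -0.042 and 0.042 m and y of fan in the frame of yellow_tray between -0.082 and 0.082 m and z of fan in the frame of yellow_tray between 0 and 0.008 m and distance of white_module from where it was at the start of the episode below 0.006 m); the robot touches nothing.
It also fails if it takes over 115 s, if anything falls off the work surface, if the arm or the gripper's body presses on something with over 40 N, if the wrist force passes 120 N, or if a joint passes its speed limit or range.

ROBOT

A 6-joint arm with a two-finger parallel gripper is mounted at the origin on the work surface. World frame = base frame: x ahead of the robot, y to its left, z up, the work surface at z = 0. Lengths are in m, angles in rad, forces in N, time in s.
With the tool pointing down it reaches from about 0.35 to 0.725 m from the base axis. Payload 6 kg.
Tool frame: the origin (TCP) lies at the very end of the fingers, on their centre line; the grasp point (between the pads) lies 19 mm behind it; z points along the fingers, x is the direction in which the jaws open and shut, and the axes are right-handed (so a half turn about z gives the same grasp; the last joint's range is limited). The gripper opens to 85 mm and grips with 20 to 120 N. Pads are 22 mm wide; open, the fingers measure 114 mm over their backs; the gripper's body (76 mm by 85 mm) begins 54 mm behind the grasp point. The pads swing forward as they close: fully open they stand 13 mm farther back than shut.
Start: joints at [1.62, 0.04, 0.085, 0, -1.615, -0.334], TCP at [0.169, 0.576, 0.231] pointing down, gripper open.
Joint ranges: [-2.56, 2.56], [-1.29, 2.01], [-1.08, 1.49], [-3.29, 1.98], [-2.81, -0.18], [-2.99, 2.99]. Speed limits (rad/s): [2.57, 2.57, 3.01, 3.14, 3.14, 3.14].

INTERFACE

Orientations are given as [roll, pitch, yaw] about the fixed x, y, z axes, in that order (R = Rz(yaw) Ry(pitch) Rx(roll)).
In Python, from cell import ctrl gives the robot as it stands. The module is installed in compiled form; this text tells all that it offers.
- The arm moves only by the shell command python3 -m creep 'ROWS' [OPENING] [FORCE]. ROWS is JSON, a list of rows, each a list of 2 entries, a list of its own where there are three numbers: the shift along the world's x, y, z in mm, then the turn about the world's z in rad. A call has 1 to 12 rows; each row is the pose to reach, as a shift and turn from the pose commanded when the call began; what a row does not reach only later rows make up. A row lasts 1/12 s, in which the tool goes at most 41.7 mm and 7.16 degrees, less where a joint would pass 70% of its speed; a pose out of reach is approached as far as the arm can. A call with a gripper value outside its range is refused whole. OPENING is the closure, from -1 (fully open) to 1 (shut), set as the call begins (- or left out, the last holds). The fingers move at their own pace and stop on an object; FORCE is the grip in N (left out, the last holds). Time passes only in rows, so rows that repeat a pose let the fingers close. It gives the time, the measured TCP pose, the force and the opening at its end, in the units of the state.
- ctrl.sense(): the state, without advancing time (a new reading comes with each control period).
- ctrl.camera(name): name is "side" or "top" or "wrist"; returns the picture (480x640x3 uint8, red, green, blue); there is no depth.
- ctrl.camera_model(name): a dict with "fx", "fy", "cx", "cy" (pixels), "pose" (4x4, takes a point from camera to world coordinates); the wrist camera has in their place "tool_from_camera" (4x4, takes a point from camera to tool coordinates, whose origin is the TCP and whose axes are the tool frame's). Camera axes: x right, y down, z forward; pixel columns grow to the right and rows downward; lengths in m; the calibration is good to about 2 mm. A picture is of the moment at which its call begins: read the wrist's pose just before it. camera_model takes no time and is no camera call.
- ctrl.close_job(): hands the job in, once; it reports no verdict.
The state is a dict: "time_s": time; "joint_pos": joint angles; "joint_vel": joint speeds; "joint_efforts": joint torques, N m; "ee_pos": TCP position; "tool_rot": TCP orientation; "wrist_force": force on the tool from outside, world axes, zero at the start; "wrist_torque": the same for the moment, N m; "gripper_width": finger opening in m.
Only numpy, scipy, OpenCV 4.12 (cv2) and the standard library are available. Lean on these libraries where they do the work, as an engineer would, in place of code of your own. Each camera call takes 0.05 s, during which the arm holds its last target.

## Working session

There is one attempt and no reset: what is moved stays moved. The work goes in short steps, Python scripts to look and compute and a shell command to move; the robot and the scene stay as the last step left them, time stands still between calls to the robot, and variables do not carry over. Pictures are saved under pics/ and viewed, and the job is handed in when it is done.

```bash
mkdir -p pics; ls; python3 - <<'E'
from cell import ctrl
import cv2,numpy as np
print(ctrl.sense())
for n in("top","side","wrist"):
    im=ctrl.camera(n); cv2.imwrite(f"pics/{n}0.png",im[:,:,::-1])
    m=ctrl.camera_model(n); print(n,{k:(np.round(v,4).tolist()) for k,v in m.items()})
E
```

```text
pics
{'time_s': 0.0, 'joint_pos': array([ 1.61970236e+00,  4.07923753e-02,  8.38050891e-02, -4.70664550e-04,
       -1.61549297e+00, -3.33687220e-01]), 'joint_vel': array([ 0.00053968,  0.00103134,  0.00169811, -0.00064432, -0.00052228,
       -0.00085536]), 'joint_efforts': array([ 2.18968557e-04, -3.68204355e+01,  3.47406542e+01,  6.93217367e+00,
       -5.53317936e-03, -1.32015137e-05]), 'ee_pos': array([0.16840215, 0.57553909, 0.23028535]), 'tool_rot': array([-3.14148541e+00, -1.74505748e-03, -1.85555697e+00]), 'wrist_force': array([ 0.27080872, -0.52593079,  0.09357027]), 'wrist_torque': array([-0.0141644 , -0.03880775, -0.02129806]), 'gripper_width': 0.08512179688971916}
top {'fx': 449.5758, 'fy': 449.5758, 'cx': 315.2252, 'cy': 229.0986, 'pose': [[-0.0261, -0.9896, 0.1417, 0.3333], [-0.9996, 0.0243, -0.0142, -0.0214], [0.0106, -0.142, -0.9898, 0.8758], [0.0, 0.0, 0.0, 1.0]]}
side {'fx': 509.0117, 'fy': 509.0117, 'cx': 315.2187, 'cy': 248.0392, 'pose': [[0.7782, -0.3862, 0.4953, -0.03], [-0.6279, -0.4945, 0.601, -0.6428], [0.0129, -0.7787, -0.6273, 0.7035], [0.0, 0.0, 0.0, 1.0]]}
wrist {'fx': 386.9829, 'fy': 386.9829, 'cx': 322.8327, 'cy': 240.6864, 'tool_from_camera': [[1.0, 0.0003, 0.0001, 0.0003], [-0.0003, 0.9453, 0.3262, -0.0843], [0.0, -0.3262, 0.9453, -0.1437], [0.0, 0.0, 0.0, 1.0]]}
```

View pics/top0.png

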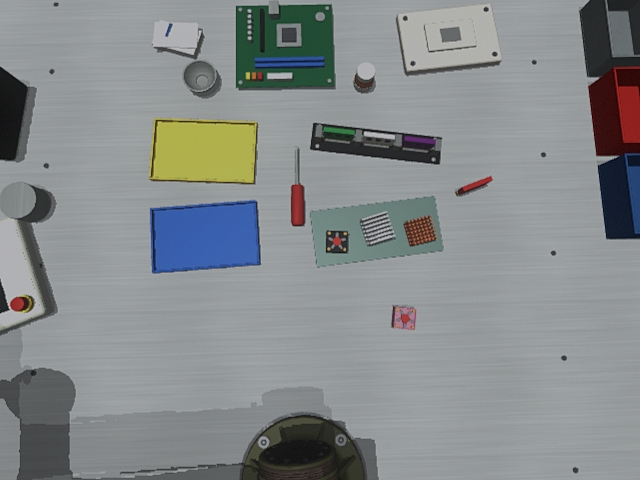

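View pics/side0.png

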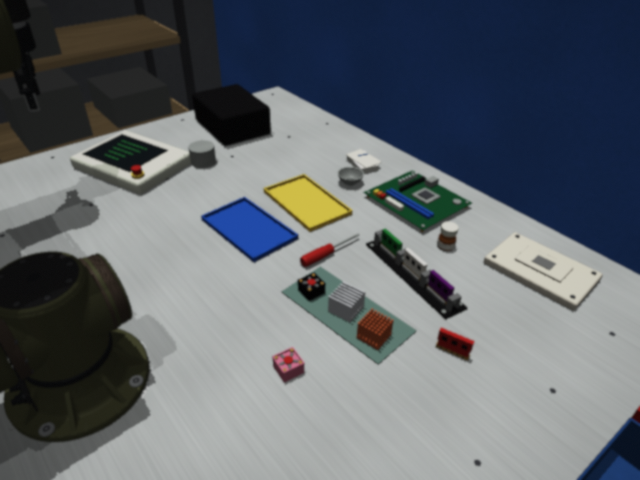

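View pics/wrist0.png

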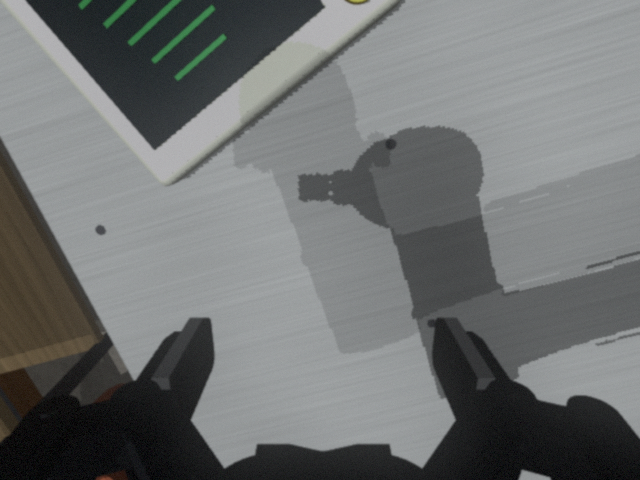

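```bash
cat > h.py <<'E'
import numpy as np, cv2
from scipy.spatial.transform import Rotation as Ro
from cell import ctrl
def T_tool(s):
    T=np.eye(4); T[:3,:3]=Ro.from_euler('xyz',s['tool_rot']).as_matrix(); T[:3,3]=s['ee_pos']; return T
def cam(name,s=None):
    m=ctrl.camera_model(name)
    P=np.array(m['pose']) if 'pose' in m else T_tool(s)@np.array(m['tool_from_camera'])
    return m['fx'],m['fy'],m['cx'],m['cy'],P
def ray(c,uv):
    fx,fy,cx,cy,P=c; d=np.array([(uv[0]-cx)/fx,(uv[1]-cy)/fy,1.0]); return P[:3,3],P[:3,:3]@d
def onz(c,uv,z):
    o,d=ray(c,uv); return o+d*(z-o[2])/d[2]
def proj(c,X):
    fx,fy,cx,cy,P=c; p=P[:3,:3].T@(np.asarray(X)-P[:3,3]); return np.array([fx*p[0]/p[2]+cx,fy*p[1]/p[2]+cy])
def tri(obs):
    A=np.zeros((3,3));b=np.zeros(3)
    for c,uv in obs:
        o,d=ray(c,uv); d=d/np.linalg.norm(d); M=np.eye(3)-np.outer(d,d); A+=M;b+=M@o
    X=np.linalg.solve(A,b); return X,[np.round(proj(c,X)-uv,1) for c,uv in obs]
E
python3 - <<'E'
from h import *
t=cam('top'); 
L={'yellow':((204,152),.014),'blue':((206,237),.014),'strip':((375,145),.006),'green':((340,132),.05),'white':((379,138),.05),'purple':((419,143),.05),'fan':((337,241),.032),'silver':((377,229),.044),'copper':((420,231),.044)}
for k,(uv,z) in L.items(): print(k,np.round(onz(t,uv,z),3))
im=cv2.imread('pics/top0.png')
hsv=cv2.cvtColor(im,cv2.COLOR_BGR2HSV)
for n,lo,hi,z in(('yellow',(20,120,100),(35,255,255),.014),('blue',(100,150,80),(125,255,255),.014)):
    m=cv2.inRange(hsv[100:300,100:300],lo,hi); c=max(cv2.findContours(m,0,2)[0],key=cv2.contourArea)
    r=cv2.boxPoints(cv2.minAreaRect(c))+100
    Q=np.array([onz(t,p,z) for p in r]); print(n,np.round(Q,3).tolist(),'c',Q.mean(0).round(3))
E
```

```text
yellow [0.616 0.182 0.014]
blue [0.446 0.177 0.014]
strip [ 0.626 -0.159  0.006]
green [ 0.638 -0.086  0.05 ]
white [ 0.625 -0.16   0.05 ]
purple [ 0.613 -0.236  0.05 ]
fan [ 0.43  -0.074  0.032]
silver [ 0.45  -0.149  0.044]
copper [ 0.444 -0.229  0.044]
yellow [[0.564, 0.29, 0.014], [0.69, 0.289, 0.014], [0.678, 0.079, 0.014], [0.552, 0.084, 0.014]] c [0.621 0.185 0.014]
blue [[0.505, 0.291, 0.014], [0.517, 0.082, 0.014], [0.391, 0.073, 0.014], [0.381, 0.279, 0.014]] c [0.449 0.181 0.014]
```

```bash
python3 -m creep '[[[181,-348,10],-0.73],[[181,-348,10],-0.73],[[181,-348,10],-0.73],[[181,-348,10],-0.73],[[181,-348,10],-0.73],[[181,-348,10],-0.73],[[361,-696,20],-1.45],[[361,-696,20],-1.45],[[361,-696,20],-1.45],[[361,-696,20],-1.45],[[361,-696,20],-1.45],[[361,-696,20],-1.45]]'
```

```text
time_s: 1.15
ee_pos: [0.3991, 0.1303, 0.2443]
tool_rot: [3.141, 0.0, 2.972]
wrist_force: [1.2, 0.8, 0.3]
gripper_width: 0.0854
```

```bash
python3 -m creep '[[[131,-250,6],0],[[131,-250,6],0],[[131,-250,6],0],[[131,-250,6],0],[[131,-250,6],0],[[131,-250,6],0],[[131,-250,6],0],[[131,-250,6],0],[[131,-250,6],0]]'
cat >> h.py <<'E'
def snap(tag,name='wrist'):
    import pickle
    s=ctrl.sense(); im=ctrl.camera(name)[:,:,::-1].copy(); cv2.imwrite(f'pics/{tag}.png',im)
    pickle.dump(cam(name,s),open(f'pics/{tag}.pkl','wb')); print(tag,s['time_s'],np.round(s['ee_pos'],4),np.round(s['tool_rot'],3))
def load(tag):
    import pickle
    return cv2.imread(f'pics/{tag}.png'),pickle.load(open(f'pics/{tag}.pkl','rb'))
E
python3 -c "
from h import *
snap('w1')"
```

```text
time_s: 1.9
ee_pos: [0.5298, -0.1193, 0.2487]
tool_rot: [-3.141, -0.003, 2.974]
wrist_force: [-0.8, 0.3, 0.5]
gripper_width: 0.0856
w1 1.9 [ 0.5298 -0.1193  0.2487] [-3.141e+00 -3.000e-03  2.974e+00]
```

View pics/w1.png

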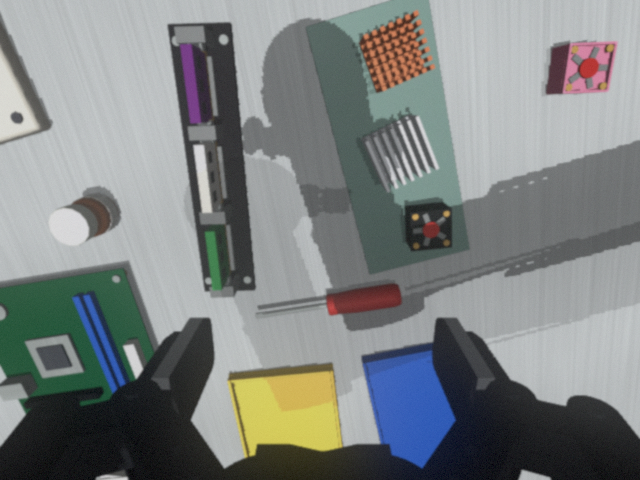

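```bash
python3 -m creep '[[[20,-40,-10],0],[[40,-80,-20],0],[[40,-80,-20],0],[[40,-80,-20],0]]'
python3 -c "
from h import *
snap('w2')"
```

```text
time_s: 2.28
ee_pos: [0.5697, -0.1982, 0.228]
tool_rot: [-3.141, -0.003, 2.977]
wrist_force: [-0.4, 1.0, -1.0]
gripper_width: 0.0855
w2 2.2833 [ 0.5697 -0.1982  0.228 ] [-3.141e+00 -3.000e-03  2.977e+00]
```

View pics/w2.png

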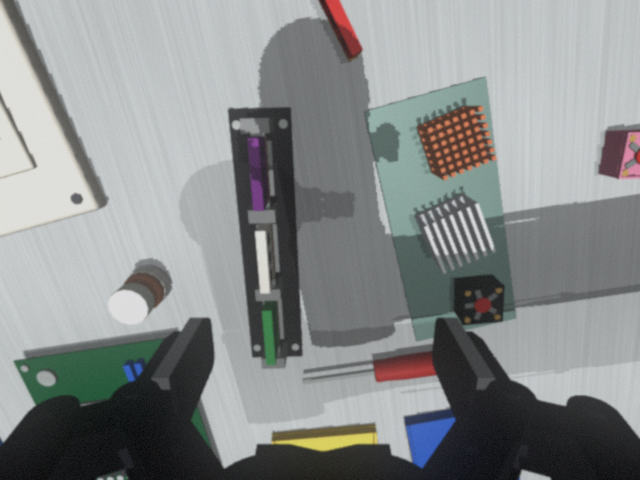

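```bash
python3 - <<'E'
from h import *
a,_=load('w1'); b,_=load('w2')
def cr(im,x,y,w,h,s): return cv2.resize(im[y:y+h,x:x+w],None,fx=s,fy=s,interpolation=cv2.INTER_CUBIC)
def grid(im,x,y,s,st=20):
    for u in range((x//st+1)*st,x+im.shape[1]//s,st): cv2.putText(im,str(u),((u-x)*s,8),0,.3,(0,0,255)); cv2.line(im,((u-x)*s,10),((u-x)*s,16),(0,0,255))
    for v in range((y//st+1)*st,y+im.shape[0]//s,st): cv2.putText(im,str(v),(0,(v-y)*s),0,.3,(0,0,255)); 
    return im
A=grid(cr(a,160,15,100,140,4),160,15,4); B=grid(cr(a,160,155,100,140,4),160,155,4); cv2.imwrite('pics/c1.png',np.hstack([A,B]))
A=grid(cr(b,225,105,100,140,4),225,105,4); B=grid(cr(b,225,235,100,140,4),225,235,4); cv2.imwrite('pics/c2.png',np.hstack([A,B]))
A=grid(cr(a,350,5,100,130,4),350,5,4); B=grid(cr(a,360,130,100,130,4),360,130,4); cv2.imwrite('pics/c3.png',np.hstack([A,B]))
A=grid(cr(b,405,95,100,130,4),405,95,4); B=grid(cr(b,410,205,100,130,4),410,205,4); cv2.imwrite('pics/c4.png',np.hstack([A,B]))
E
```

```text
(no output)
```

View pics/c1.png

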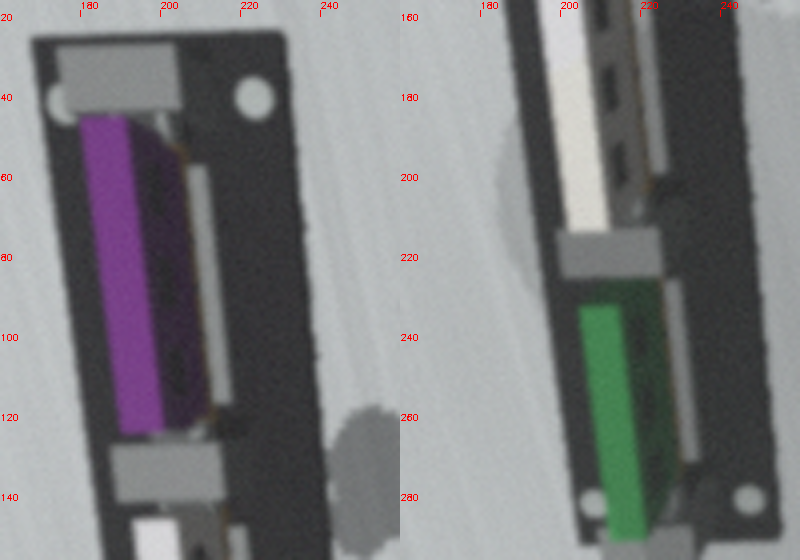

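View pics/c2.png

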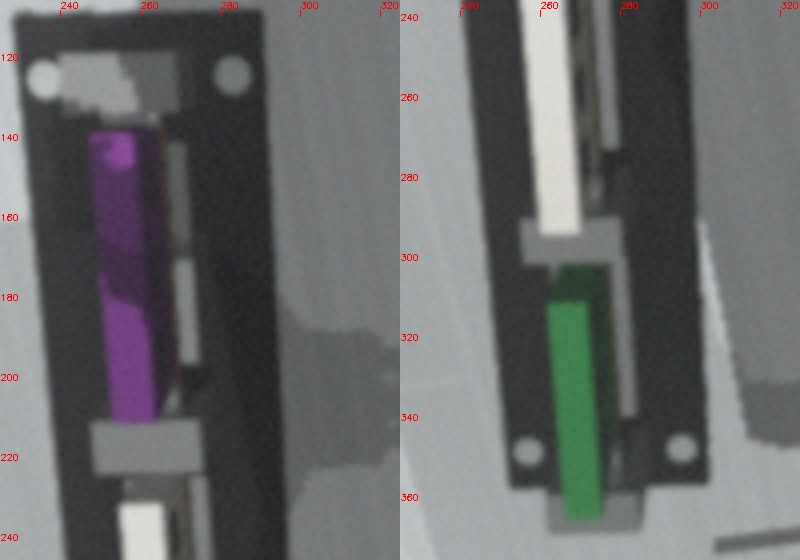

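View pics/c3.png

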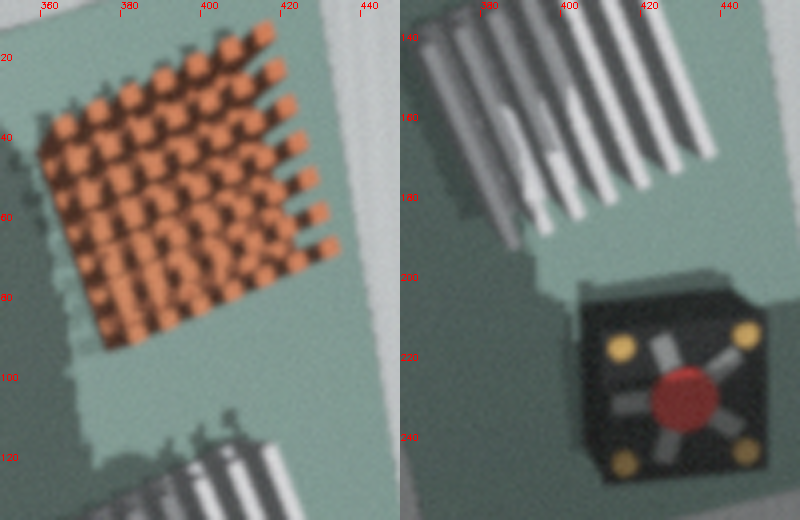

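View pics/c4.png

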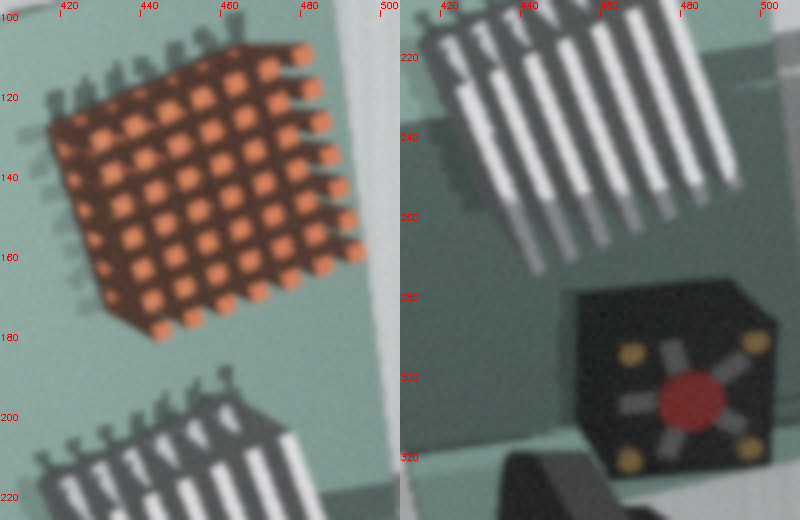

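```bash
python3 - <<'E'
from h import *
_,a=load('w1'); _,b=load('w2')
D={'purple':([(180,44),(192,44),(201,123),(190,123)],[(247.8,138),(259,138),(264,210.8),(253,210.8)]),
'green':([(205,231.5),(215,231.5),(221.5,290),(212.5,290)],[(262,310.5),(271.3,310.5),(276,364.8),(266.5,364.8)]),
'copper':([(365.5,36.3),(416,13.3),(433,66.8),(384,88.8)],[(430.5,130),(480.8,108.5),(494,158),(445.5,177.8)]),
'silver':([(366.3,141.3),(418.8,116.8),(438,169.3),(388.8,192)],[(420.5,213),(477.5,203.8),(494,250),(438,255.8)]),
'fan':([(415.3,216.8),(446.5,213.5),(446.5,243),(416,245.5)],[(468,293.5),(499,290.5),(497.5,316.8),(467.5,320)])}
Z={'purple':.05,'green':.05,'copper':.044,'silver':.044,'fan':.032}
for k,(p,q) in D.items():
    X=np.array([tri([(a,u),(b,v)])[0] for u,v in zip(p,q)])
    e=[tri([(a,u),(b,v)])[1][0].tolist() for u,v in zip(p,q)]
    print(k,'tri c',X.mean(0).round(4),'z',X[:,2].round(4),e)
    for c,uv,n in((a,p,'w1'),(b,q,'w2')):
        Q=np.array([onz(c,u,Z[k]) for u in uv]); d=(Q[1]-Q[0]+Q[2]-Q[3])/2; f=(Q[3]-Q[0]+Q[2]-Q[1])/2
        print('  ',n,Q.mean(0).round(4),'ang',np.arctan2(d[1],d[0]).round(3),np.arctan2(f[1],f[0]).round(3),'len',np.linalg.norm(d).round(4),np.linalg.norm(f).round(4))
E
```

```text
purple tri c [ 0.6187 -0.2377  0.0514] z [0.0518 0.0506 0.0517 0.0515] [[0.3, -0.2], [0.1, -0.0], [0.1, -0.1], [0.0, -0.0]]
   w1 [ 0.6192 -0.2378  0.05  ] ang 2.975 1.422 len 0.0094 0.0602
   w2 [ 0.6189 -0.2376  0.05  ] ang 2.976 1.42 len 0.0092 0.0604
green tri c [ 0.6405 -0.0835  0.0518] z [0.051  0.0498 0.0538 0.0526] [[-0.0, 0.0], [-0.2, 0.1], [0.1, -0.1], [-0.1, 0.0]]
   w1 [ 0.6411 -0.0828  0.05  ] ang 2.974 1.423 len 0.009 0.0601
   w2 [ 0.641  -0.0822  0.05  ] ang 2.975 1.434 len 0.0091 0.0606
copper tri c [ 0.4465 -0.2341  0.0451] z [0.0471 0.0447 0.0438 0.0447] [[0.3, -0.2], [0.1, -0.1], [-0.2, 0.2], [0.2, -0.1]]
   w1 [ 0.4465 -0.2342  0.044 ] ang -2.91 1.814 len 0.0429 0.0427
   w2 [ 0.4462 -0.234   0.044 ] ang -2.903 1.801 len 0.0422 0.0424
silver tri c [ 0.4467 -0.1453  0.01  ] z [-0.0076  0.0435  0.0372 -0.0331] [[1.5, -1.2], [-0.2, 0.2], [0.3, -0.2], [1.7, -1.3]]
   w1 [ 0.452  -0.1509  0.044 ] ang -2.869 1.851 len 0.0482 0.0498
   w2 [ 0.4542 -0.159   0.044 ] ang 3.115 1.853 len 0.05 0.046
fan tri c [ 0.4301 -0.0737  0.0331] z [0.0339 0.0339 0.0304 0.0343] [[-0.0, 0.0], [-0.0, 0.0], [0.2, -0.1], [0.0, -0.0]]
   w1 [ 0.4299 -0.0733  0.032 ] ang 3.073 1.506 len 0.03 0.0299
   w2 [ 0.4297 -0.0731  0.032 ] ang 3.091 1.507 len 0.0299 0.0294
```

```bash
python3 -m creep '[[[25,-20,-40],0.01],[[49,-39,-80],0.02],[[49,-39,-118],0.02],[[49,-39,-118],0.02],[[49,-39,-118],0.02],[[49,-39,-118],0.02]]' 0.3 60
python3 -c "
from h import *
snap('w3')"
```

```text
time_s: 2.83
ee_pos: [0.619, -0.2359, 0.1142]
tool_rot: [-3.14, 0.001, 2.999]
wrist_force: [0.2, 0.3, 0.5]
gripper_width: 0.03
w3 2.8333 [ 0.619  -0.2359  0.1142] [-3.140e+00  1.000e-03  2.999e+00]
```

View pics/w3.png

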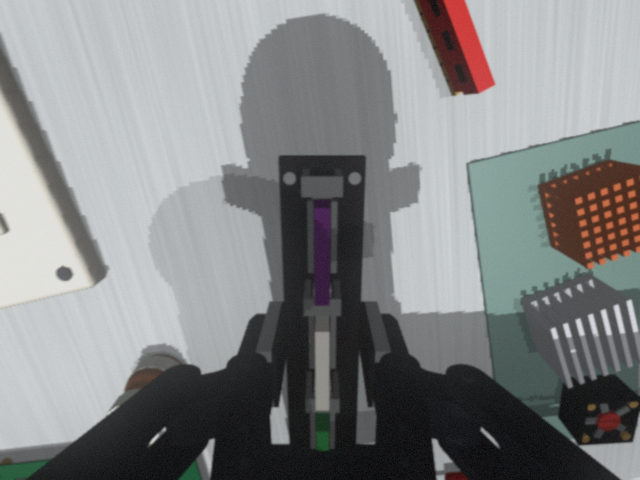

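```bash
python3 -m creep '[[[0,-1,-30],0],[[0,-1,-60],0],[[0,-1,-75],0],[[0,-1,-85],0],[[0,-1,-85],0],[[0,-1,-85],0]]' 0.3 60
```

```text
time_s: 3.38
ee_pos: [0.62, -0.2379, 0.03]
tool_rot: [-3.141, 0.003, 2.998]
wrist_force: [0.4, -0.3, 1.4]
gripper_width: 0.0299
```

```bash
python3 -m creep '[[[-1,0,-5],0],[[-1,0,-9],0],[[-1,0,-9],0],[[-1,0,-9],0]]' 0.3 60
python3 -m creep '[[[0,0,0],0],[[0,0,0],0],[[0,0,0],0],[[0,0,0],0],[[0,0,0],0]]' 1 60
```

```text
time_s: 3.72
ee_pos: [0.6179, -0.2379, 0.0183]
tool_rot: [-3.142, 0.0, 2.998]
wrist_force: [-0.7, -0.5, 0.4]
gripper_width: 0.0296
time_s: 4.13
ee_pos: [0.6181, -0.2379, 0.0185]
tool_rot: [-3.141, 0.001, 2.998]
wrist_force: [-0.4, 0.2, 2.2]
gripper_width: 0.008
```

```bash
python3 -m creep '[[[0,0,5],0],[[0,0,10],0],[[0,0,17],0],[[0,0,25],0],[[0,0,33],0],[[0,0,41],0],[[0,0,60],0],[[0,0,90],0],[[0,0,110],0],[[0,0,120],0],[[0,0,120],0]]'
python3 -c "
from h import *
snap('w4')"
```

```text
time_s: 5.05
ee_pos: [0.6191, -0.2382, 0.1421]
tool_rot: [-3.141, 0.006, 2.998]
wrist_force: [0.9, 0.7, 0.3]
gripper_width: 0.0083
w4 5.05 [ 0.6191 -0.2382  0.1421] [-3.141  0.006  2.998]
```

View pics/w4.png

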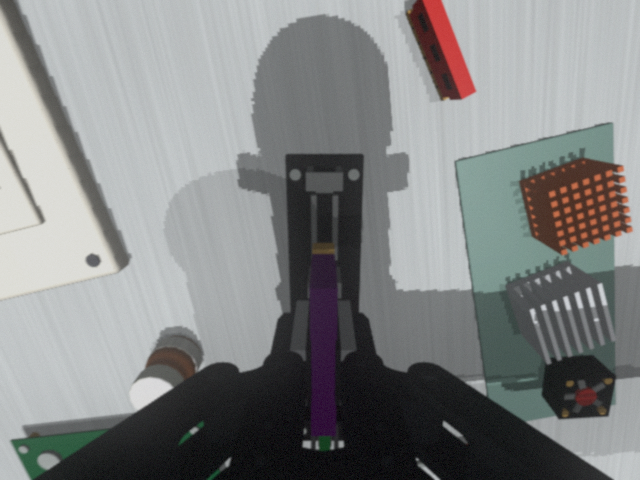

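```bash
python3 - <<'E'
from h import *
m=ctrl.camera_model('wrist'); Tc=np.array(m['tool_from_camera'])
for p in ((0,-.03,.0125),(0,-.03,-.0315),(0,.03,-.0315),(0,.03,.0125)):
    q=np.linalg.inv(Tc)@np.r_[p,1]; print(p,m['fx']*q[0]/q[2]+m['cx'],m['fy']*q[1]/q[2]+m['cy'])
E
```

```text
(0, -0.03, 0.0125) 322.74333192799253 242.03631338487313
(0, -0.03, -0.0315) 322.6304904040713 287.37738076662947
(0, 0.03, -0.0315) 322.6101017499111 433.8789213864992
(0, 0.03, 0.0125) 322.71557383000805 360.4307928362458
```

```bash
python3 - <<'E'
from h import *
a=cv2.imread('pics/top0.png'); b=cv2.imread('pics/side0.png')
A=cv2.resize(a[110:280,140:270],None,fx=3,fy=3,interpolation=cv2.INTER_CUBIC)
B=cv2.resize(b[165:265,195:360],None,fx=4,fy=4,interpolation=cv2.INTER_CUBIC)
cv2.imwrite('pics/c5.png',A);cv2.imwrite('pics/c6.png',B)
E
```

```text
(no output)
```

View pics/c5.png

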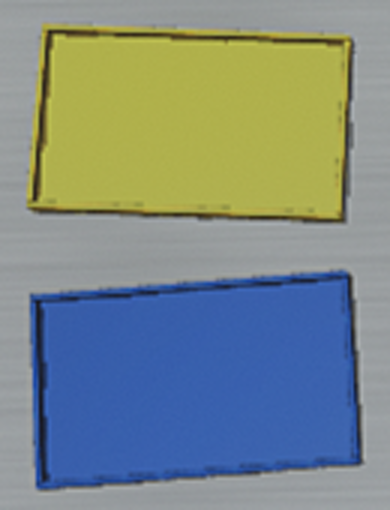

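View pics/c6.png

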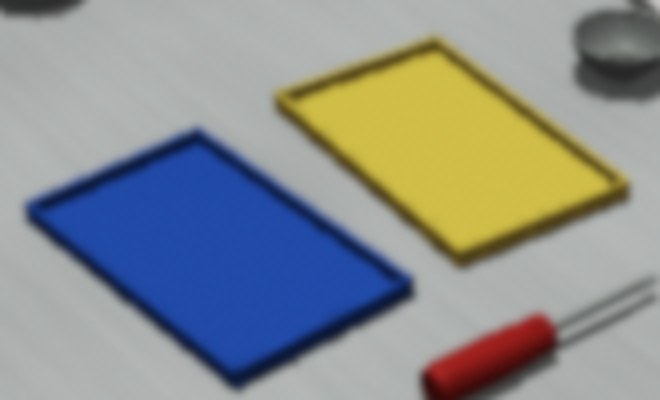

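```bash
python3 - <<'E'
from h import *
t=cam('top');s=cam('side')
D={'yellow':([(154.3,119),(257,122.3),(255,182.3),(149.7,179.3)],[(304.3,174.3),(352,211),(310.3,229.5),(264.5,189.3)]),
'blue':([(150.3,208.3),(256.7,200.7),(260.3,264),(152.7,272)],[(244.5,197.8),(297.8,236),(254,259.5),(202,217)])}
for k,(p,q) in D.items():
    X=np.array([tri([(t,u),(s,v)])[0] for u,v in zip(p,q)]); print(k,X.mean(0).round(4),X[:,2].round(3))
    for c,uv in((t,p),(s,q)):
        Q=np.array([onz(c,u,.014) for u in uv]); d=(Q[0]-Q[1]+Q[3]-Q[2])/2; f=(Q[1]-Q[2]+Q[0]-Q[3])/2
        print(Q.mean(0).round(4),'yaw',(np.arctan2(d[1],d[0])-np.pi/2).round(3),np.arctan2(f[1],f[0]).round(3),'len',np.linalg.norm(d).round(4),np.linalg.norm(f).round(4))
E
```

```text
yellow [0.6217 0.1835 0.0081] [0.009 0.009 0.008 0.007]
[0.6194 0.1823 0.014 ] yaw -0.054 -0.044 len 0.2058 0.1235
[0.6166 0.1763 0.014 ] yaw -0.07 -0.027 len 0.2034 0.1241
blue [0.4495 0.1804 0.0072] [0.006 0.009 0.008 0.006]
[0.4485 0.1787 0.014 ] yaw 0.049 0.055 len 0.2057 0.1238
[0.4449 0.1721 0.014 ] yaw 0.049 0.066 len 0.2027 0.1219
```

```bash
python3 -m creep '[[[-84,183,0],0.1],[[-84,183,0],0.1],[[-84,183,0],0.1],[[-84,183,0],0.1],[[-84,183,0],0.1],[[-168,366,-20],0.196],[[-168,366,-20],0.196],[[-168,366,-20],0.196],[[-168,366,-20],0.196],[[-168,366,-20],0.196],[[-168,366,-20],0.196],[[-168,366,-20],0.196]]'
python3 -c "
from h import *
snap('w5')"
```

```text
time_s: 6.1
ee_pos: [0.4483, 0.1294, 0.1161]
tool_rot: [-3.141, -0.003, -3.086]
wrist_force: [0.1, -0.4, -1.2]
gripper_width: 0.0082
w5 6.1 [0.4483 0.1294 0.1161] [-3.141e+00 -3.000e-03 -3.086e+00]
```

View pics/w5.png

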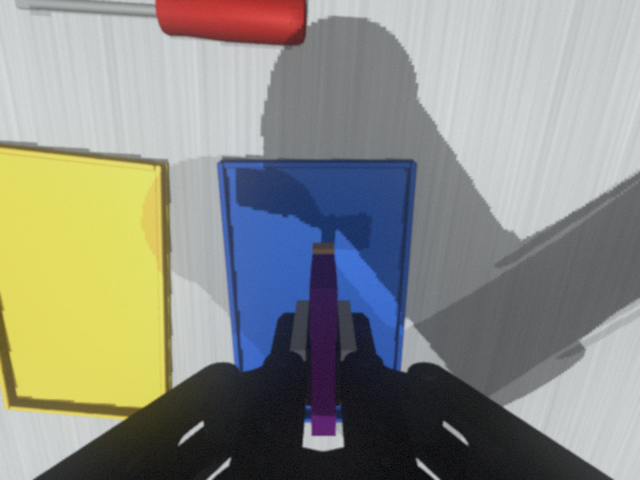

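```bash
python3 - <<'E'
from h import *
_,c=load('w5')
for n,uv in (('blue +x-y',(219,160)),('blue -x-y',(416,161)),('yel -x-y',(167,161)),('yel -x+y',(170,416)),('yel +x+y',(6,408))): print(n,onz(c,uv,.014).round(4))
E
```

```text
blue +x-y [0.5159 0.0798 0.014 ]
blue -x-y [0.3925 0.0735 0.014 ]
yel -x-y [0.5485 0.0822 0.014 ]
yel -x+y [0.5611 0.2836 0.014 ]
yel +x+y [0.6894 0.2827 0.014 ]
```

```bash
python3 -m creep '[[[3,0,-35],0],[[3,0,-65],0],[[3,0,-85],0],[[3,0,-92],0],[[3,0,-95],0],[[3,0,-95],0],[[3,0,-95],0]]'
```

```text
time_s: 6.73
ee_pos: [0.4538, 0.1281, 0.0244]
tool_rot: [3.141, 0.002, -3.09]
wrist_force: [0.2, 0.4, -0.3]
gripper_width: 0.0078
```

```bash
python3 -m creep '[[[-1,1,-3],0],[[-1,1,-5],0],[[-1,1,-7],0],[[-1,1,-8],0],[[-1,1,-8],0],[[-1,1,-8],0]]'
```

```text
time_s: 7.23
ee_pos: [0.4523, 0.1295, 0.0164]
tool_rot: [3.141, 0.001, -3.089]
wrist_force: [-3.1, -0.3, 6.0]
gripper_width: 0.0079
```

```bash
python3 -m creep '[[[0,0,0],0],[[0,0,0],0],[[0,0,0],0],[[0,0,0],0]]' 0.3
python3 -m creep '[[[0,0,10],0],[[0,0,30],0],[[0,0,60],0],[[0,0,100],0],[[0,0,120],0],[[0,0,120],0]]'
python3 -c "
from h import *
snap('w6')"
```

```text
time_s: 7.57
ee_pos: [0.4518, 0.1291, 0.0149]
tool_rot: [-3.141, -0.0, -3.09]
wrist_force: [-0.1, -0.3, 0.7]
gripper_width: 0.0299
time_s: 8.07
ee_pos: [0.4543, 0.13, 0.142]
tool_rot: [3.138, 0.009, -3.089]
wrist_force: [-0.1, 0.3, -0.2]
gripper_width: 0.0296
w6 8.0667 [0.4543 0.13   0.142 ] [ 3.138  0.009 -3.089]
```

View pics/w6.png

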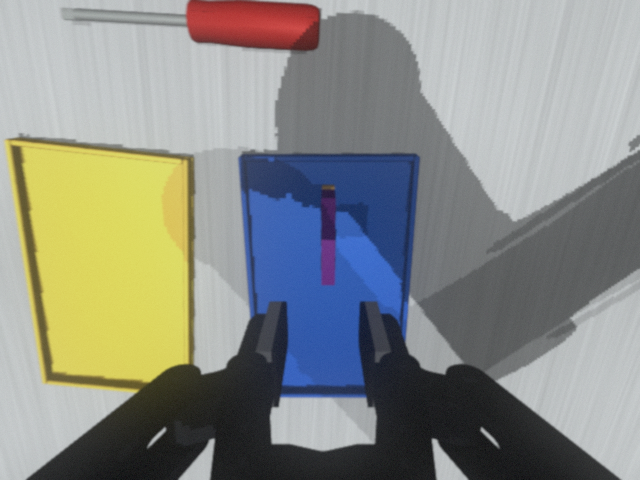

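```bash
python3 -m creep '[[[187,-213,0],-0.196],[[187,-213,0],-0.196],[[187,-213,0],-0.196],[[187,-213,0],-0.196],[[187,-213,0],-0.196],[[187,-213,0],-0.196],[[187,-213,0],-0.196],[[187,-213,-30],-0.196],[[187,-213,-30],-0.196],[[187,-213,-30],-0.196]]'
python3 -c "
from h import *
snap('w7')"
```

```text
time_s: 8.95
ee_pos: [0.6371, -0.0841, 0.1021]
tool_rot: [-3.14, -0.006, 2.997]
wrist_force: [-0.7, -0.4, 0.7]
gripper_width: 0.0299
w7 8.95 [ 0.6371 -0.0841  0.1021] [-3.14  -0.006  2.997]
```

View pics/w7.png

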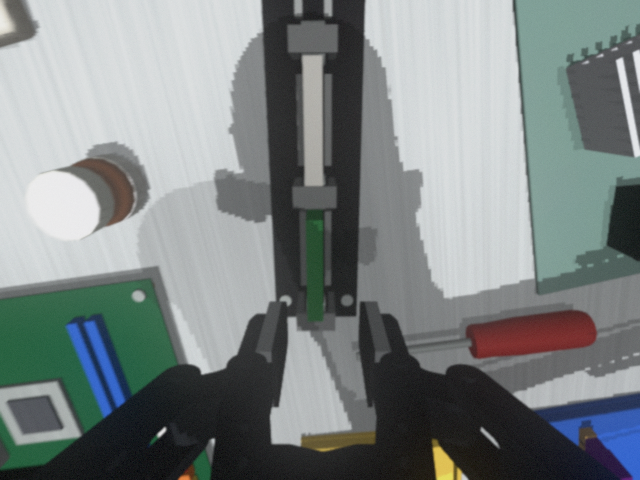

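```bash
python3 -m creep '[[[4,1,-15],0],[[4,1,-35],0],[[4,1,-55],0],[[4,1,-68],0],[[4,1,-73],0],[[4,1,-73],0],[[4,1,-73],0]]'
```

```text
time_s: 9.58
ee_pos: [0.6434, -0.0826, 0.0336]
tool_rot: [-3.141, 0.002, 2.998]
wrist_force: [-0.4, -0.9, 0.4]
gripper_width: 0.0301
```

```bash
python3 -m creep '[[[-2,0,-8],0],[[-2,0,-14],0],[[-2,0,-14],0],[[-2,0,-14],0]]'
python3 -m creep '[[[0,0,0],0],[[0,0,0],0],[[0,0,0],0],[[0,0,0],0],[[0,0,0],0]]' 1 60
```

```text
time_s: 9.92
ee_pos: [0.6405, -0.0829, 0.0176]
tool_rot: [-3.141, -0.001, 2.997]
wrist_force: [0.2, 0.0, 0.3]
gripper_width: 0.0296
time_s: 10.33
ee_pos: [0.6411, -0.0828, 0.0185]
tool_rot: [3.142, 0.001, 2.998]
wrist_force: [0.7, -0.2, 2.0]
gripper_width: 0.0077
```

```bash
python3 -m creep '[[[0,0,5],0],[[0,0,10],0],[[0,0,17],0],[[0,0,25],0],[[0,0,33],0],[[0,0,41],0],[[0,0,60],0],[[0,0,90],0],[[0,0,110],0],[[0,0,110],0]]'
python3 -m creep '[[[-26,206,0],0.081],[[-26,206,0],0.081],[[-26,206,0],0.081],[[-26,206,0],0.081],[[-26,206,0],0.081],[[-26,206,-10],0.081],[[-26,206,-20],0.081],[[-26,206,-20],0.081]]'
python3 -c "
from h import *
snap('w8')"
```

```text
time_s: 11.17
ee_pos: [0.6434, -0.0833, 0.1356]
tool_rot: [3.141, 0.01, 2.998]
wrist_force: [-0.4, -0.3, -0.2]
gripper_width: 0.0077
time_s: 11.83
ee_pos: [0.6136, 0.123, 0.1055]
tool_rot: [-3.14, -0.004, 3.079]
wrist_force: [0.3, -0.1, -2.1]
gripper_width: 0.0083
w8 11.8333 [0.6136 0.123  0.1055] [-3.14  -0.004  3.079]
```

View pics/w8.png

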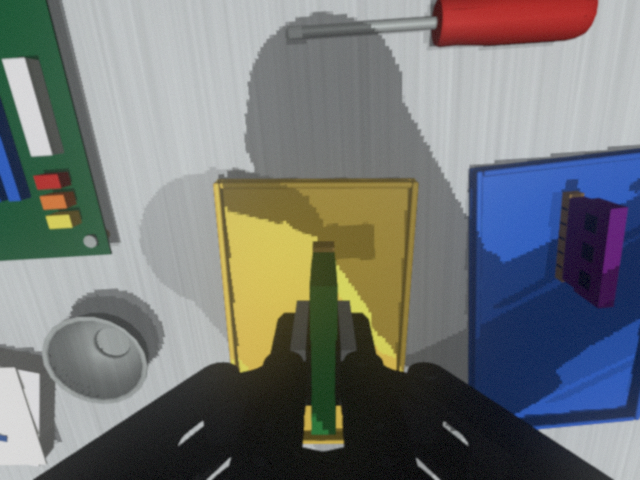

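```bash
python3 -m creep '[[[0,0,-35],0],[[0,0,-60],0],[[0,0,-75],0],[[0,0,-80],0],[[0,0,-80],0],[[0,0,-80],0]]'
```

```text
time_s: 12.38
ee_pos: [0.6157, 0.1224, 0.0294]
tool_rot: [-3.142, 0.002, 3.078]
wrist_force: [-0.4, 0.5, 0.2]
gripper_width: 0.0081
```

```bash
python3 -m creep '[[[0,0,-5],0],[[0,0,-9],0],[[0,0,-11],0],[[0,0,-12],0],[[0,0,-13],0],[[0,0,-13],0]]'
```

```text
time_s: 12.88
ee_pos: [0.6151, 0.1233, 0.0165]
tool_rot: [-3.141, 0.001, 3.079]
wrist_force: [-3.0, -0.3, 6.1]
gripper_width: 0.0082
```

```bash
python3 -m creep '[[[0,0,0],0],[[0,0,0],0],[[0,0,0],0],[[0,0,0],0]]' 0.3
python3 -m creep '[[[0,0,10],0],[[0,0,30],0],[[0,0,60],0],[[0,0,100],0],[[0,0,110],0],[[0,0,110],0]]'
python3 -c "
from h import *
snap('w9')"
python3 -m creep '[[[-185,-196,0],0],[[-185,-196,0],0],[[-185,-196,0],0],[[-185,-196,0],0],[[-185,-196,0],0],[[-185,-196,0],0],[[-185,-196,0],0],[[-185,-196,-20],0],[[-185,-196,-20],0]]' -0.41
python3 -c "
from h import *
snap('w10')"
```

```text
time_s: 13.22
ee_pos: [0.6148, 0.1232, 0.0148]
tool_rot: [-3.141, -0.0, 3.079]
wrist_force: [-0.6, -1.2, 0.1]
gripper_width: 0.0302
time_s: 13.72
ee_pos: [0.6172, 0.1237, 0.1316]
tool_rot: [3.138, 0.009, 3.079]
wrist_force: [-0.4, 0.0, -0.7]
gripper_width: 0.0299
w9 13.7167 [0.6172 0.1237 0.1316] [3.138 0.009 3.079]
time_s: 14.52
ee_pos: [0.4276, -0.0734, 0.102]
tool_rot: [3.141, -0.004, 3.077]
wrist_force: [-0.5, 0.6, -1.6]
gripper_width: 0.0603
w10 14.5167 [ 0.4276 -0.0734  0.102 ] [ 3.141 -0.004  3.077]
```

View pics/w9.png

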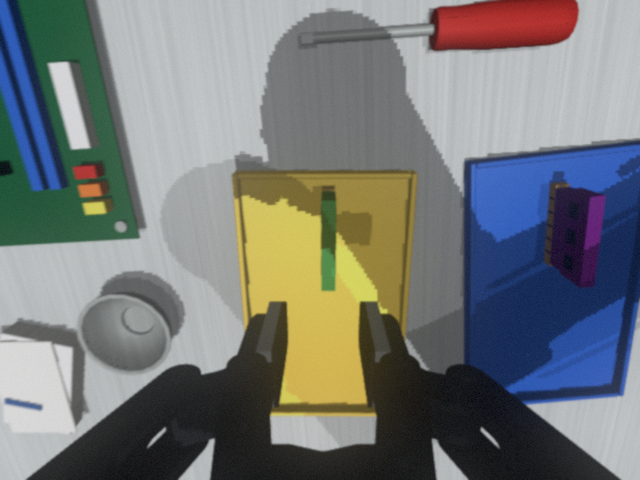

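View pics/w10.png

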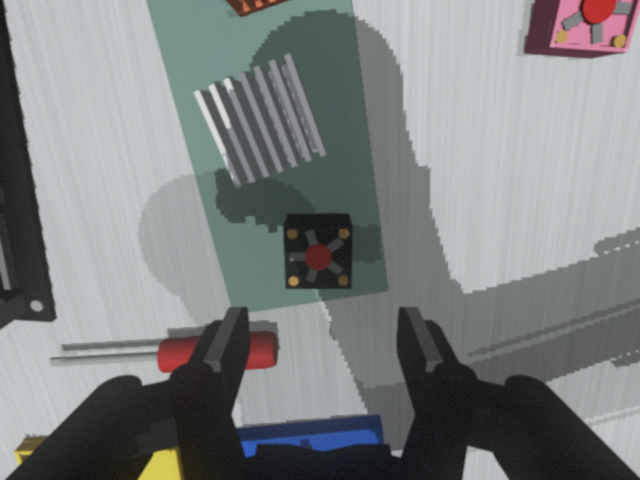

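```bash
python3 - <<'E'
from h import *
im,c=load('w10'); _,a=load('w1')
A=cv2.resize(im[40:200,180:340],None,fx=4,fy=4,interpolation=cv2.INTER_CUBIC); 
hub=[(a,(431.3,230)),(c,(318,257.5))]; print('fan hub',tri(hub),onz(c,(318,257.5),.032))
B=cv2.resize(im[200:300,270:370],None,fx=4,fy=4,interpolation=cv2.INTER_CUBIC)
cv2.imwrite('pics/c7.png',A); 
E
python3 -m creep '[[[2,0,-30],0],[[2,0,-60],0],[[2,0,-70],0],[[2,0,-76],0],[[2,0,-80],0],[[2,0,-80],0],[[2,0,-80],0]]'
```

```text
fan hub (array([ 0.43003559, -0.07394633,  0.03336675]), [array([-0.1, -0.3]), array([0.1, 0.5])]) [ 0.43011336 -0.07370367  0.032     ]
time_s: 15.15
ee_pos: [0.4327, -0.0727, 0.0264]
tool_rot: [-3.142, 0.002, 3.079]
wrist_force: [0.4, -0.3, 0.7]
gripper_width: 0.0603
```

View pics/c7.png

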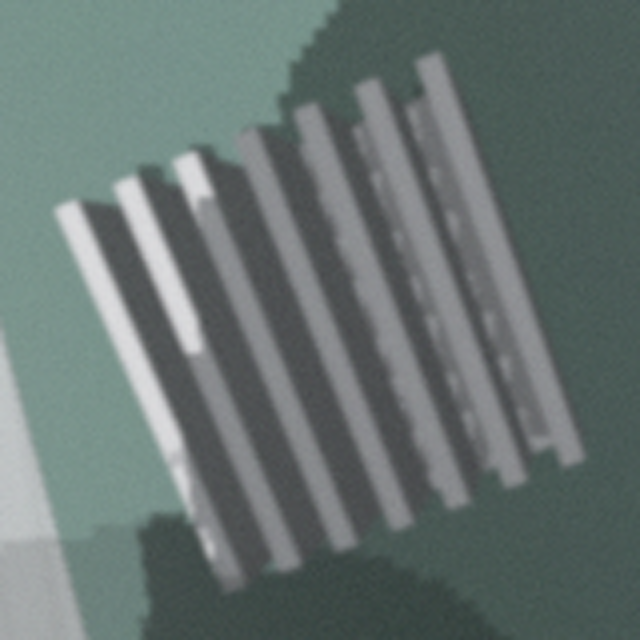

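```bash
python3 - <<'E'
from h import *
im,c=load('w10'); _,a=load('w1')
p=[(366.3,141.3),(418.8,116.8),(438,169.3),(388.8,192)]; q=[(193.8,92.8),(289.5,53),(326,155),(237,187)]
X=np.array([tri([(a,u),(c,v)])[0] for u,v in zip(p,q)]); print(X.round(4))
for k,uv in((a,p),(c,q)):
    Q=np.array([onz(k,u,.044) for u in uv]); d=(Q[1]-Q[0]+Q[2]-Q[3])/2; f=(Q[3]-Q[0]+Q[2]-Q[1])/2
    print(Q.round(4).tolist(),Q.mean(0).round(4),np.arctan2(d[1],d[0]).round(3),np.arctan2(f[1],f[0]).round(3),np.linalg.norm(d).round(4),np.linalg.norm(f).round(4))
E
python3 -m creep '[[[-2,0,-8],0],[[-2,0,-14],0],[[-2,0,-18],0],[[-2,0,-18],0],[[-2,0,-18],0]]'
```

```text
[[ 0.4829 -0.1684  0.0474]
 [ 0.436  -0.1819  0.0479]
 [ 0.4219 -0.1338  0.043 ]
 [ 0.4686 -0.1215  0.0479]]
[[0.4825, -0.1684, 0.044], [0.4354, -0.1812, 0.044], [0.4223, -0.1335, 0.044], [0.4681, -0.1204, 0.044]] [ 0.452  -0.1509  0.044 ] -2.869 1.851 0.0482 0.0498
[[0.4841, -0.1683, 0.044], [0.436, -0.1828, 0.044], [0.4217, -0.1344, 0.044], [0.4694, -0.121, 0.044]] [ 0.4528 -0.1516  0.044 ] -2.858 1.864 0.0499 0.05
time_s: 15.57
ee_pos: [0.4296, -0.0729, 0.0068]
tool_rot: [-3.141, -0.001, 3.079]
wrist_force: [-0.6, -0.4, -0.2]
gripper_width: 0.0598
```

```bash
python3 -m creep '[[[0,0,0],0],[[0,0,0],0],[[0,0,0],0],[[0,0,0],0],[[0,0,0],0]]' 1 40
python3 -m creep '[[[0,0,10],0],[[0,0,40],0],[[0,0,80],0],[[0,0,110],0],[[0,0,110],0],[[0,0,110],0]]'
python3 -c "
from h import *
snap('w11')"
```

```text
time_s: 15.98
ee_pos: [0.4302, -0.0728, 0.0075]
tool_rot: [3.142, 0.001, 3.079]
wrist_force: [0.8, 0.3, 2.2]
gripper_width: 0.039
time_s: 16.48
ee_pos: [0.4307, -0.0725, 0.1193]
tool_rot: [3.14, 0.004, 3.079]
wrist_force: [0.4, -0.1, -0.9]
gripper_width: 0.0391
w11 16.4833 [ 0.4307 -0.0725  0.1193] [3.14  0.004 3.079]
```

View pics/w11.png

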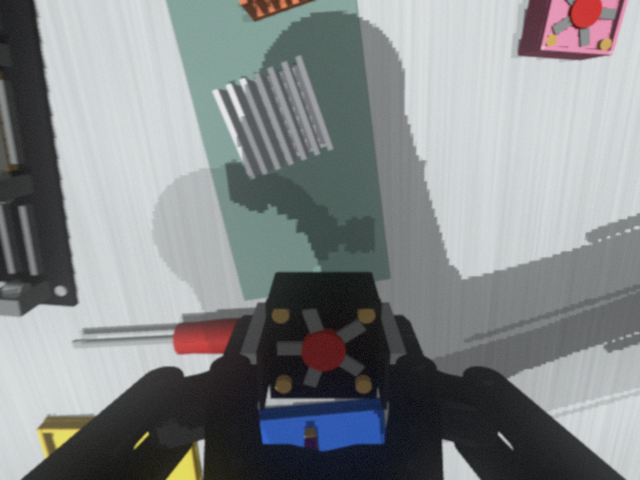

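```bash
python3 -m creep '[[[192,320,0],0],[[192,320,0],0],[[192,320,0],0],[[192,320,0],0],[[192,320,0],0],[[192,320,0],0],[[192,320,0],0],[[192,320,0],0],[[192,320,0],0],[[192,320,-20],0],[[192,320,-40],0],[[192,320,-40],0]]'
python3 -c "
from h import *
snap('w12')"
```

```text
time_s: 17.53
ee_pos: [0.6185, 0.2464, 0.0688]
tool_rot: [-3.136, -0.011, 3.079]
wrist_force: [-0.1, -0.7, -3.2]
gripper_width: 0.039
w12 17.5333 [0.6185 0.2464 0.0688] [-3.136 -0.011  3.079]
```

View pics/w12.png

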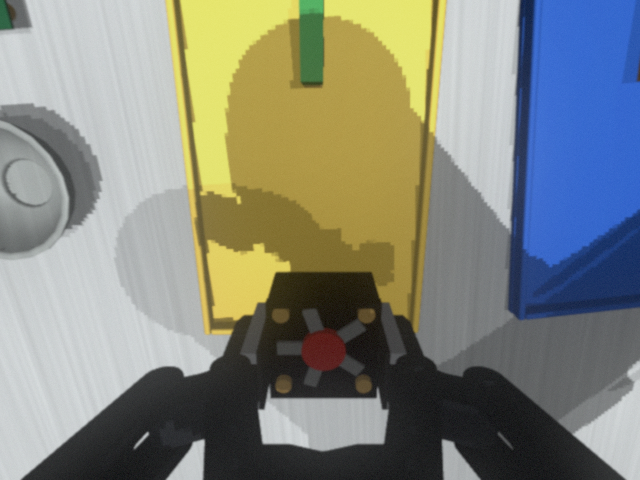

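```bash
python3 -m creep '[[[0,0,-20],0],[[0,0,-38],0],[[0,0,-46],0],[[0,0,-46],0],[[0,0,-46],0]]'
python3 -c "
from h import *
_,c=load('w12')
print(onz(c,(207,332),.014),onz(c,(419,331),.014))"
```

```text
time_s: 18.0
ee_pos: [0.622, 0.2468, 0.032]
tool_rot: [-3.141, 0.0, 3.078]
wrist_force: [0.9, -0.7, 0.4]
gripper_width: 0.0393
[0.68837395 0.28227255 0.014     ] [0.5635805  0.29021502 0.014     ]
```

```bash
python3 -m creep '[[[1,0,-10],0],[[1,0,-17],0],[[1,0,-21],0],[[1,0,-24],0],[[1,0,-25],0],[[1,0,-25],0]]'
```

```text
time_s: 18.5
ee_pos: [0.623, 0.2472, 0.0075]
tool_rot: [-3.141, 0.001, 3.079]
wrist_force: [-4.2, -1.0, 5.6]
gripper_width: 0.0392
```

```bash
python3 -m creep '[[[0,0,0],0],[[0,0,0],0],[[0,0,0],0],[[0,0,0],0]]' -0.29
python3 -m creep '[[[0,0,15],0],[[0,0,50],0],[[0,0,90],0],[[0,0,110],0],[[0,0,110],0]]'
python3 -c "
from h import *
snap('w13')"
python3 -m creep '[[[-170,-398,0],0.341],[[-170,-398,0],0.341],[[-170,-398,0],0.341],[[-170,-398,0],0.341],[[-170,-398,0],0.341],[[-170,-398,0],0.341],[[-170,-398,0],0.341],[[-170,-398,0],0.341],[[-170,-398,0],0.341],[[-170,-398,0],0.341],[[-170,-398,-15],0.341],[[-170,-398,-15],0.341]]' -0.7
python3 -c "
from h import *
snap('w14')"
```

```text
time_s: 18.83
ee_pos: [0.6228, 0.2471, 0.0058]
tool_rot: [-3.141, -0.0, 3.079]
wrist_force: [1.2, 0.2, 0.2]
gripper_width: 0.0552
time_s: 19.25
ee_pos: [0.6256, 0.2482, 0.1236]
tool_rot: [3.137, 0.009, 3.079]
wrist_force: [1.1, -0.1, 1.0]
gripper_width: 0.0552
w13 19.25 [0.6256 0.2482 0.1236] [3.137 0.009 3.079]
time_s: 20.3
ee_pos: [0.4499, -0.1531, 0.0978]
tool_rot: [3.14, -0.004, -2.868]
wrist_force: [0.2, 0.1, -0.7]
gripper_width: 0.0727
w14 20.3 [ 0.4499 -0.1531  0.0978] [ 3.14  -0.004 -2.868]
```

View pics/w13.png

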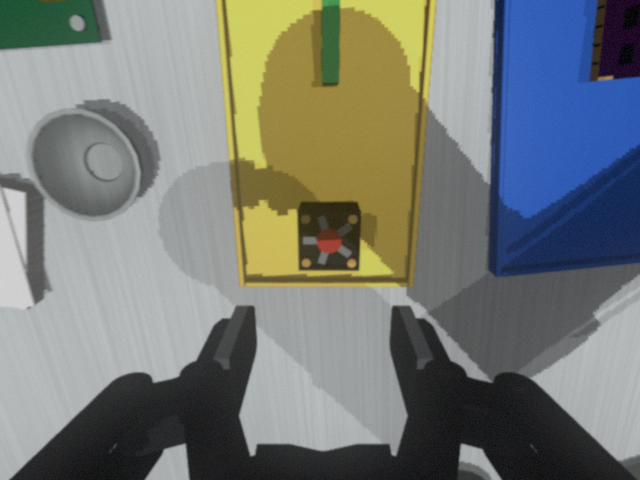

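View pics/w14.png

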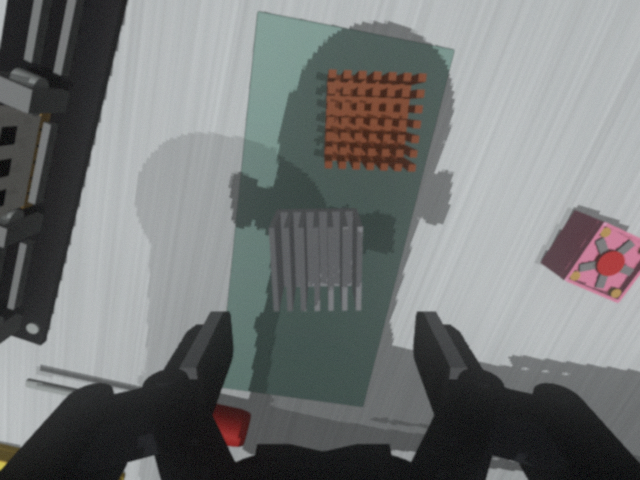

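```bash
python3 -m creep '[[[2,2,-25],0],[[2,2,-50],0],[[2,2,-62],0],[[2,2,-62],0],[[2,2,-62],0]]'
```

```text
time_s: 20.77
ee_pos: [0.4549, -0.1485, 0.0391]
tool_rot: [-3.141, -0.001, -2.863]
wrist_force: [-0.1, 0.1, 1.3]
gripper_width: 0.0727
```

```bash
python3 -m creep '[[[-2,-2,-10],0],[[-2,-3,-20],0],[[-2,-3,-27],0],[[-2,-3,-28],0],[[-2,-3,-28],0]]'
python3 -m creep '[[[0,0,0],0],[[0,0,0],0],[[0,0,0],0],[[0,0,0],0],[[0,0,0],0]]' 1 60
python3 -m creep '[[[0,0,10],0],[[0,0,40],0],[[0,0,80],0],[[0,0,100],0],[[0,0,100],0],[[0,0,100],0]]'
python3 -c "
from h import *
snap('w15')"
```

```text
time_s: 21.18
ee_pos: [0.4524, -0.1519, 0.0104]
tool_rot: [3.141, -0.001, -2.864]
wrist_force: [0.5, 0.5, -0.4]
gripper_width: 0.0726
time_s: 21.6
ee_pos: [0.4534, -0.1518, 0.0118]
tool_rot: [-3.141, 0.001, -2.863]
wrist_force: [0.6, 0.4, 3.0]
gripper_width: 0.0492
time_s: 22.1
ee_pos: [0.4533, -0.1517, 0.1124]
tool_rot: [-3.142, 0.002, -2.864]
wrist_force: [0.3, -0.1, -2.6]
gripper_width: 0.049
w15 22.1 [ 0.4533 -0.1517  0.1124] [-3.142e+00  2.000e-03 -2.864e+00]
```

View pics/w15.png

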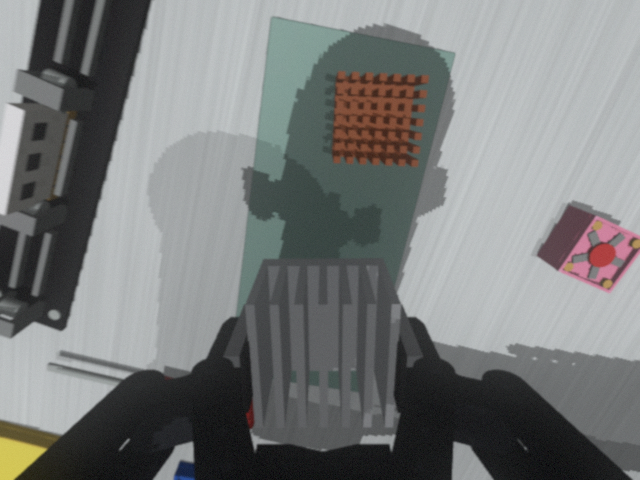

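```bash
python3 -m creep '[[[167,346,0],-0.34],[[167,346,0],-0.34],[[167,346,0],-0.34],[[167,346,0],-0.34],[[167,346,0],-0.34],[[167,346,0],-0.34],[[167,346,0],-0.34],[[167,346,0],-0.34],[[167,346,0],-0.34],[[167,346,0],-0.34],[[167,346,0],-0.34],[[167,346,0],-0.34]]'
python3 -c "
from h import *
snap('w16')"
```

```text
time_s: 23.15
ee_pos: [0.6188, 0.1946, 0.1081]
tool_rot: [-3.139, -0.004, 3.081]
wrist_force: [-1.5, 0.2, -2.6]
gripper_width: 0.0488
w16 23.15 [0.6188 0.1946 0.1081] [-3.139 -0.004  3.081]
```

View pics/w16.png

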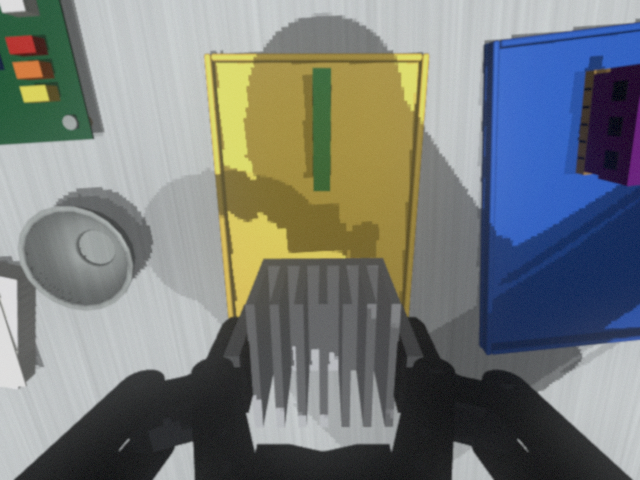

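```bash
python3 -m creep '[[[0,-3,-30],0],[[0,-3,-55],0],[[0,-3,-72],0],[[0,-3,-76],0],[[0,-3,-76],0],[[0,-3,-76],0]]'
```

```text
time_s: 23.7
ee_pos: [0.6203, 0.1906, 0.0363]
tool_rot: [3.142, 0.001, 3.079]
wrist_force: [0.3, -0.6, -0.8]
gripper_width: 0.0493
```

```bash
python3 -m creep '[[[0,0,-10],0],[[0,0,-17],0],[[0,0,-21],0],[[0,0,-24],0],[[0,0,-25],0],[[0,0,-25],0]]'
```

```text
time_s: 24.2
ee_pos: [0.6199, 0.1912, 0.0118]
tool_rot: [-3.141, 0.0, 3.08]
wrist_force: [-5.6, -0.2, 7.3]
gripper_width: 0.0493
```

```bash
python3 -m creep '[[[0,0,0],0],[[0,0,0],0],[[0,0,0],0],[[0,0,0],0]]' -0.5
python3 -m creep '[[[0,0,15],0],[[0,0,50],0],[[0,0,90],0],[[0,0,110],0],[[0,0,110],0]]'
python3 -c "
from h import *
snap('w17')"
python3 -m creep '[[[-174,-425,0],0.299],[[-174,-425,0],0.299],[[-174,-425,0],0.299],[[-174,-425,0],0.299],[[-174,-425,0],0.299],[[-174,-425,0],0.299],[[-174,-425,0],0.299],[[-174,-425,0],0.299],[[-174,-425,0],0.299],[[-174,-425,0],0.299],[[-174,-425,0],0.299],[[-174,-425,0],0.299]]' -0.64
python3 -c "
from h import *
snap('w18')"
```

```text
time_s: 24.53
ee_pos: [0.6198, 0.1912, 0.0098]
tool_rot: [-3.141, -0.0, 3.08]
wrist_force: [0.5, -0.2, -0.0]
gripper_width: 0.0639
time_s: 24.95
ee_pos: [0.6227, 0.192, 0.1274]
tool_rot: [3.137, 0.01, 3.08]
wrist_force: [0.3, 0.2, 0.9]
gripper_width: 0.0638
w17 24.95 [0.6227 0.192  0.1274] [3.137 0.01  3.08 ]
time_s: 26.0
ee_pos: [0.4426, -0.2385, 0.1191]
tool_rot: [-3.142, -0.002, -2.91]
wrist_force: [1.0, 1.7, -0.6]
gripper_width: 0.07
w18 26.0 [ 0.4426 -0.2385  0.1191] [-3.142e+00 -2.000e-03 -2.910e+00]
```

View pics/w17.png

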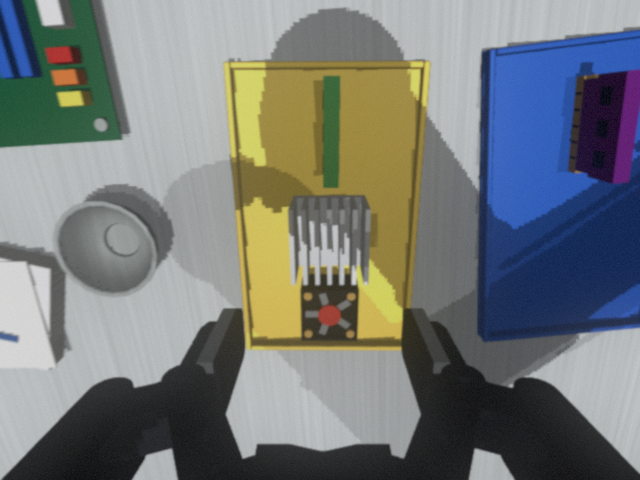

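View pics/w18.png

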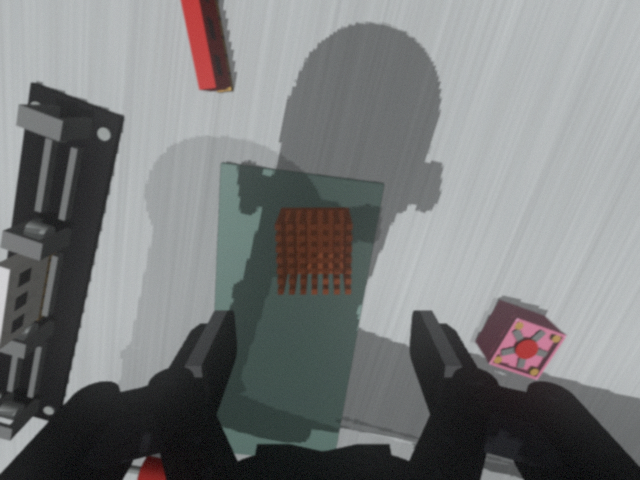

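```bash
python3 -m creep '[[[2,2,-30],0],[[2,2,-60],0],[[2,2,-75],0],[[2,2,-78],0],[[2,2,-78],0]]'
```

```text
time_s: 26.47
ee_pos: [0.4471, -0.2311, 0.0405]
tool_rot: [3.141, -0.003, -2.904]
wrist_force: [1.0, -0.2, 1.2]
gripper_width: 0.0697
```

```bash
python3 -m creep '[[[-1,-2,-10],0],[[-1,-3,-20],0],[[-1,-3,-28],0],[[-1,-3,-30],0],[[-1,-3,-30],0]]'
python3 -m creep '[[[0,0,0],0],[[0,0,0],0],[[0,0,0],0],[[0,0,0],0],[[0,0,0],0]]' 1 70
python3 -m creep '[[[0,0,10],0],[[0,0,40],0],[[0,0,80],0],[[0,0,100],0],[[0,0,100],0],[[0,0,100],0]]'
python3 -c "
from h import *
snap('w19')"
```

```text
time_s: 26.88
ee_pos: [0.4463, -0.2347, 0.0112]
tool_rot: [3.141, -0.001, -2.905]
wrist_force: [0.3, -0.8, 0.2]
gripper_width: 0.0699
time_s: 27.3
ee_pos: [0.4474, -0.235, 0.0129]
tool_rot: [-3.141, 0.001, -2.904]
wrist_force: [-0.9, 0.7, 4.5]
gripper_width: 0.0449
time_s: 27.8
ee_pos: [0.4473, -0.2347, 0.1132]
tool_rot: [-3.141, 0.002, -2.905]
wrist_force: [-0.7, -0.2, -2.2]
gripper_width: 0.0451
w19 27.8 [ 0.4473 -0.2347  0.1132] [-3.141e+00  2.000e-03 -2.905e+00]
```

View pics/w19.png

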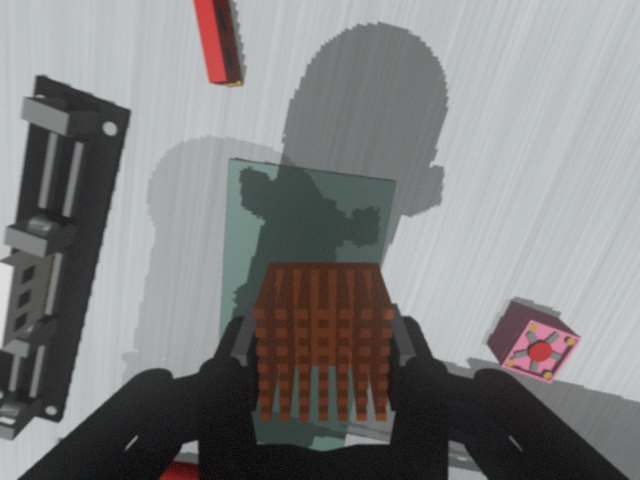

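```bash
python3 -m creep '[[[0,459,0],-0.185],[[0,459,0],-0.185],[[0,459,0],-0.185],[[0,459,0],-0.185],[[0,459,0],-0.185],[[0,459,0],-0.185],[[0,459,0],-0.185],[[0,459,0],-0.185],[[0,459,0],-0.185],[[0,459,0],-0.185],[[0,459,0],-0.185],[[0,459,0],-0.185]]'
python3 -m creep '[[[0,0,0],0],[[0,0,0],0]]'
python3 -c "
from h import *
snap('w20')"
```

```text
time_s: 28.85
ee_pos: [0.4452, 0.2283, 0.1094]
tool_rot: [-3.14, -0.003, -3.086]
wrist_force: [-0.3, -1.4, -1.3]
gripper_width: 0.0451
time_s: 29.02
ee_pos: [0.4459, 0.2238, 0.11]
tool_rot: [-3.139, -0.003, -3.089]
wrist_force: [-0.3, -1.2, -2.7]
gripper_width: 0.0449
w20 29.0167 [0.4459 0.2238 0.11  ] [-3.139e+00 -3.000e-03 -3.089e+00]
```

View pics/w20.png

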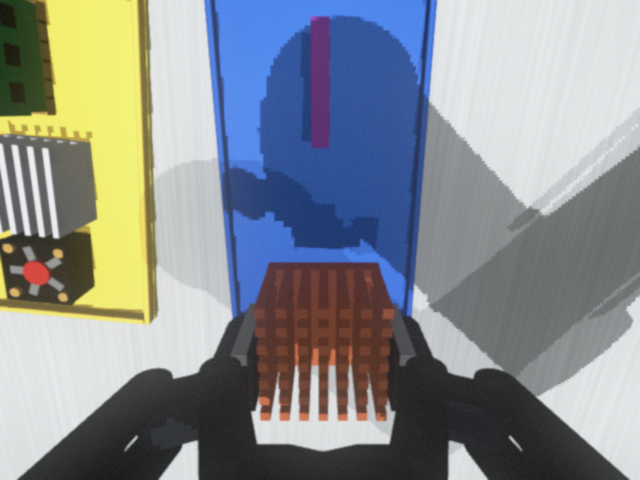

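Copper is centred over the free half of the blue tray; the purple module stands at (320,85), clear of it.

```bash
python3 -m creep '[[[0,0,-30],0],[[0,0,-55],0],[[0,0,-72],0],[[0,0,-76],0],[[0,0,-76],0],[[0,0,-76],0]]'
```

```text
time_s: 29.57
ee_pos: [0.4475, 0.2236, 0.0371]
tool_rot: [3.141, 0.001, -3.09]
wrist_force: [0.5, 0.2, -1.5]
gripper_width: 0.0453
```

```bash
python3 -m creep '[[[0,0,-10],0],[[0,0,-17],0],[[0,0,-21],0],[[0,0,-24],0],[[0,0,-25],0],[[0,0,-25],0]]'
```

```text
time_s: 30.07
ee_pos: [0.447, 0.2241, 0.0128]
tool_rot: [-3.141, 0.0, -3.089]
wrist_force: [-6.6, -3.2, 10.3]
gripper_width: 0.045
```

```bash
python3 -m creep '[[[0,0,0],0],[[0,0,0],0],[[0,0,0],0],[[0,0,0],0]]' -0.5
python3 -m creep '[[[0,0,15],0],[[0,0,50],0],[[0,0,90],0],[[0,0,130],0],[[20,0,170],0],[[40,0,200],0],[[40,0,200],0],[[40,0,200],0]]'
python3 -c "
from h import *
snap('w21');snap('s21','side');snap('t21','top')"
```

```text
time_s: 30.4
ee_pos: [0.4469, 0.2242, 0.011]
tool_rot: [-3.142, 0.0, -3.09]
wrist_force: [-0.4, -0.1, -0.1]
gripper_width: 0.064
time_s: 31.07
ee_pos: [0.4882, 0.2246, 0.2128]
tool_rot: [3.14, 0.002, -3.091]
wrist_force: [-0.6, -0.0, -0.8]
gripper_width: 0.0642
w21 31.0667 [0.4882 0.2246 0.2128] [ 3.140e+00  2.000e-03 -3.091e+00]
s21 31.1167 [0.487  0.2243 0.2108] [ 3.141 -0.    -3.09 ]
t21 31.1667 [0.4864 0.2241 0.2097] [-3.141e+00 -2.000e-03 -3.090e+00]
```

View pics/w21.png

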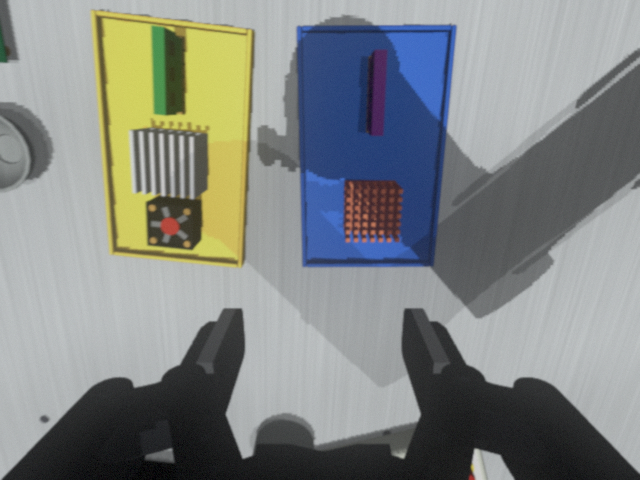

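View pics/s21.png

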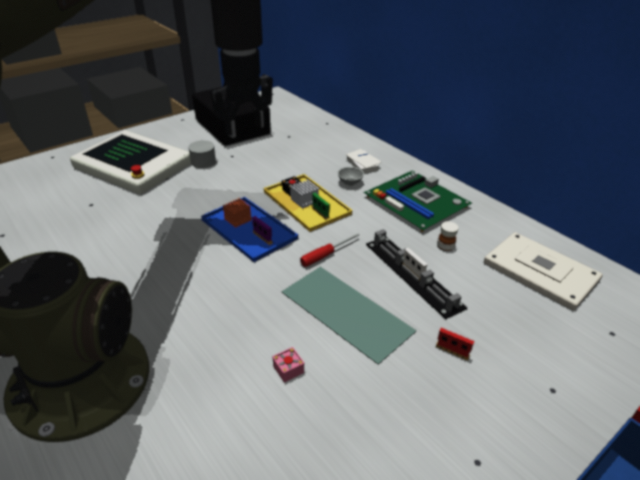

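View pics/t21.png

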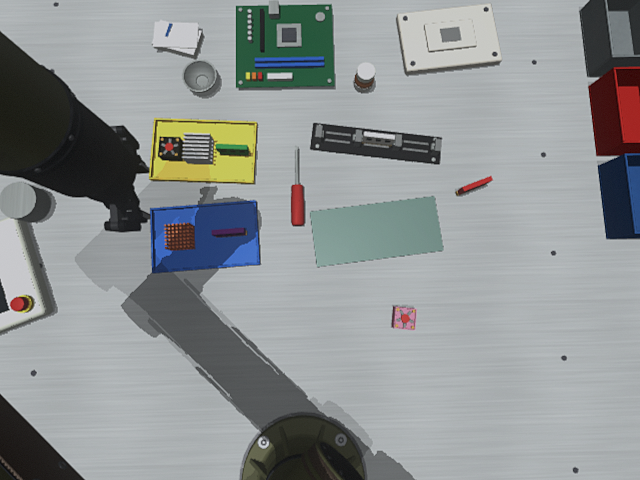

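```bash
python3 - <<'E'
from h import *
_,c=load('w21')
for n,uv,z,o,yw in (('fan',(169,226),.032,(.6192,.183),-.0625),('silver',(165,161),.044,(.6192,.183),-.0625),('green',(159,70),.048,(.6192,.183),-.0625),('copper',(372,211),.044,(.449,.1795),.052),('purple',(379,92),.048,(.449,.1795),.052)):
    p=onz(c,uv,z)[:2]-o; R=np.array([[np.cos(yw),np.sin(yw)],[-np.sin(yw),np.cos(yw)]]); print(n,(R@p*1000).round(0))
a=cv2.imread('pics/top0.png')[128:150,360:400].astype(np.float32);b=cv2.imread('pics/t21.png')[128:150,360:400].astype(np.float32)
m=lambda i:cv2.moments((i.min(2)>170).astype(np.uint8))
for i in(a,b): q=m(i); print('white',q['m00'],q['m10']/q['m00'],q['m01']/q['m00'])
E
```

```text
fan [-1. 63.]
silver [-3.  4.]
green [ -1. -62.]
copper [ 1. 41.]
purple [ -0. -52.]
white 91.0 18.791208791208792 6.923076923076923
white 181.0 22.287292817679557 5.121546961325967
```

```bash
python3 - <<'E'
from h import *
A,B=[cv2.resize(cv2.imread(f)[110:170,300:450],None,fx=5,fy=5,interpolation=cv2.INTER_CUBIC) for f in('pics/top0.png','pics/t21.png')]
cv2.imwrite('pics/c8.png',cv2.resize(np.vstack([A,B]),(750,600)))
E
```

```text
(no output)
```

View pics/c8.png

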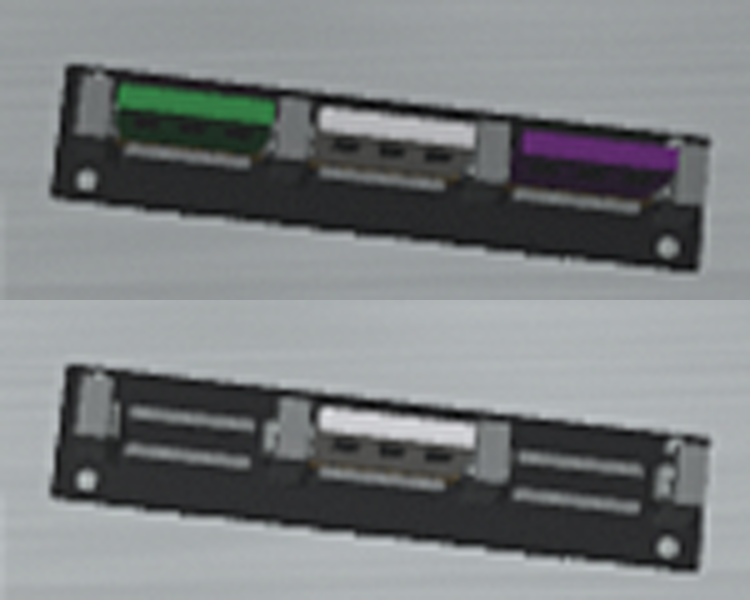

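The before (top) and after (bottom) crops show the white module in the same spot, at crop (398,120) and (398,425). The other two places are empty. The threshold count differed only because the lighting changed.

```bash
python3 -c "
from cell import ctrl
s=ctrl.sense(); print(s['time_s'],s['wrist_force'],abs(s['joint_vel']).max()); print(ctrl.close_job())"
```

```text
31.2167 [-0.37899961 -0.02230827 -0.97052901] 0.01019167426566674
the job is handed in; nothing more can be done
None
```

I handed the job in at 31.2 s with both kits made up; the hand-in reports no verdict.

**What I did:** I pulled the purple and green modules straight up out of the clip strip and stood them in the blue and yellow trays. I then set the fan and silver cooler in the yellow tray and the copper cooler in the blue one. Every part was lowered until it touched the tray floor (6–10 N) before I let go.

**Last checks:** The final wrist view gave these centres, relative to each tray's centre:

| Part | Tray | x (mm) | y (mm) | Limit, x / y (mm) |
|---|---|---|---|---|
| Purple module | blue | 0 | −52 | 56 / 96 |
| Copper cooler | blue | 1 | 41 | 42 / 82 |
| Green module | yellow | −1 | −62 | 56 / 96 |
| Silver cooler | yellow | −3 | 4 | 42 / 82 |
| Fan | yellow | −1 | 63 | 42 / 82 |

- **Resting state:** both modules were standing, the coolers and the fan looked flat in the pictures, and none was on top of another. The gripper was about 0.2 m above the table and touching nothing.
- **White module:** it looks unmoved in the before and after top views.
- **Left alone:** the pink fan and the red module were not touched.

**Checks that disagreed:**
- My brightness-threshold check on the white module gave a different pixel count and centre (91 against 181 pixels). I put this down to changed lighting and relied on the enlarged crops instead.
- The side camera put the trays about 3–6 mm away from where the top camera did. I used the top and wrist views, which agreed.

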